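Scrape the glass offcuts off the cutting plate into the trough

ROBOT

A 6-joint arm with a two-finger parallel gripper is mounted at the origin on the work surface. World frame = base frame: x ahead of the robot, y to its left, z up, the work surface at z = 0. Lengths are in m, angles in degrees, forces in N, time in s.
With the tool pointing down it reaches from about 0.35 to 0.875 m from the base axis. Payload 4.2 kg.
Tool frame: the origin (TCP) lies at the very end of the fingers, on their centre line; the grasp point (between the pads) lies 19 mm behind it; z points along the fingers, y is the line along which they close (so a half turn about z gives the same grasp; the last joint's range is limited). The gripper opens to 87 mm and grips with 3 to 60 N. Pads are 19 mm wide; open, the fingers measure 117 mm over their backs; the gripper's body (75 mm by 190 mm) begins 51 mm behind the grasp point.
Start: joints at [84.259, 22.042, 0.453, 0, -68.411, -14.817], TCP at [0.219, 0.585, 0.223] pointing down, gripper open.
Joint ranges: [-179.83, 179.83], [-69.29, 118.12], [-61.27, 80.66], [-181.25, 117.63], [-171.15, -9.14], [-177.46, 177.46]. Speed limits (degrees/s): [159.86, 159.86, 180, 180, 180, 180].

INTERFACE

Orientations are given as a 3x3 rotation matrix whose columns are the frame's x, y, z axes.
In Python, from station import monitor, cams, ticket gives the robot as it stands.
- The arm moves only by the tool drive_tool, never from a script. Its argument "moves" is a list of rows, each an object with "delta_pos": the shift along the tool's x, y, z in mm, a list of three; "turn": the turn about the tool's z in rad; "claw": the opening, from 0 (shut) to 1 (fully open). A call has 1 to 12 rows; each row shifts and turns the commanded pose from where the row before left it, along the tool's axes as they then stand; what a row does not reach is not made up. A row lasts 1/8 s, in which the tool goes at most 62.5 mm and 10.7 degrees, less where a joint would pass 70% of its speed; a pose out of reach is approached as far as the arm can. A call is refused whole if a number of a shift passes 62.5 or a number of a turn 0.188, either way. A call with a gripper value outside its range is refused whole. The fingers move at their own pace and stop on an object; the grip force is fixed at half the most. Time passes only in rows, so rows that do not move let the fingers close. It gives the time, the measured TCP pose, the force, the opening and the grip force at its end, in the units of the state.
- monitor.sense(): the state, without advancing time (a new reading comes with each control period).
- cams.capture(name): name is "scene" or "top" or "wrist"; returns a dict with "color" (420x560x3 uint8, red, green, blue), "range_z" (420x560 float32, m along the optical axis (not along the pixel's ray), 0 where there is no reading), "vertical_fov" (degrees; the focal length in pixels is half the picture's height over the tangent of half this angle, whatever the lens; pixels are square), "cx", "cy" (the principal point, pixels), "extrinsics" (4x4, takes a point from camera to world coordinates). Camera axes: x right, y down, z forward; pixel columns grow to the right and rows downward; lengths in m; the calibration is good to about 2 mm. The wrist camera is an equidistant fisheye: a pixel r from the principal point sees the ray r / f radians off the axis. A picture is of the moment at which its call begins.
- ticket.finish_job(): hands the job in; it is judged then, once.
The state is a dict: "time_s": time; "joints": joint angles; "joint_velocities": joint speeds; "effort": joint torques, N m; "tcp_pos": TCP position; "ee_rot": TCP orientation; "wrist_force": force on the tool from outside, world axes, zero at the start; "moment": the same for the moment, N m; "gripper_width": opening from 0.0 (shut) to 1.0 (fully open); "gripper_force": force on a finger pad.
Only numpy, scipy, OpenCV 4.12 (cv2) and the standard library are available. Lean on these libraries where they do the work, as an engineer would, in place of code of your own. Each camera call takes 0.05 s, during which the arm holds its last target. There are 200 camera calls.

TASK

Take the wooden scraper out of its cradle, press its blade on the frosted glass behind the five chips, at the closed end, and wipe all the chips along the glass and off its open end into the grey trough, keeping the blade pressed on the glass the whole way with about the weight of a kilogram (never more than three, or the glass may crack). Then set the scraper back down in its cradle, standing upright on the rails with the blade hanging between them, before letting go of it. Touch the chips only with the scraper, and leave the things round about where they stand.

Things in the scene. Friction and masses are not known exactly. Their poses are not given: they have to be found in the camera images.
- scraper: Hand scraper: dark wooden block 140 (x) x 60 (y) x 26 high, on it a pale handle bar 100 (x) x 26 (y) x 42 high (take it by the 26). Its orange blade with a black rubber edge (gives 1 mm under 10 N), 130 wide (x), 8 thick (y), juts down mid-underside by 12 to 30 mm: different each time, unknown. 0.3 to 0.6 kg. Origin: centre of the block's underside (not the blade's edge), z up
- cradle: Dark steel cradle, fixed: base 150 (x) x 64 (y), two rails along x, 140 x 12 wide x 40 high, centred 24 mm either side of the middle, 36 clear between. The scraper's block sits on the rails, long side along them (origin 40 above the cradle's), its blade hanging between. It stands at the left or the right of the table. Origin: centre of its underside
- glass: White frosted glass plate, fixed, 156 wide (its x) x 260 long (its y) x 8 thick; the upper face is 8 mm above the origin (about 58 to 70 mm above the table). The chips lie on it. The +y end is closed, the -y end (y = -130) is open and drops into the trough. Origin: centre of its underside
- frame: Wooden frame round the glass, fixed: 12 mm wide rails along both long sides (inner faces x = -78, +78) and across the +y end (inner face y = 130), 10 mm higher than the glass's upper face; at the -y end a grey trough, inside 178 wide (x), y = -130 to -244, its walls 4 mm higher than the glass's upper face. Origin: 58 mm straight below the glass's origin, same axes
- trough (a point): Centre of the trough's inner floor, 52 mm below the glass's upper face, 185 mm from the middle of the glass towards its -y end
- chip1: Loose deep blue glass chip (offcut), about 40 x 32 x 8 thick, 25 g, lying flat on the glass. Origin: centre of its underside
- chip2: Loose teal glass chip (offcut), about 40 x 32 x 8 thick, 25 g, lying flat on the glass. Origin: centre of its underside
- chip3: Loose amber brown glass chip (offcut), about 40 x 32 x 8 thick, 25 g, lying flat on the glass. Origin: centre of its underside
- chip4: Loose dark green glass chip (offcut), about 40 x 32 x 8 thick, 25 g, lying flat on the glass. Origin: centre of its underside
- chip5: Loose red glass chip (offcut), about 40 x 32 x 8 thick, 25 g, lying flat on the glass. Origin: centre of its underside
- tin: Bystander: ribbed teal tin, 84 diameter x 110 high, with sticks and brushes up to 200 high. Origin: centre of its underside
- bottle: Bystander: blue bottle, 64 diameter x 190 high. Origin: centre of its underside
- woodblock: Bystander: dark worn wooden block 90 x 150 x 40 high. Origin: centre of its underside
- mug: Bystander: white mug, 80 diameter x 90 high, handle at its +y. Origin: centre of its underside
- jar: Bystander: amber jar with a metal cap, 72 diameter x 85 high. Origin: centre of its underside
- hammer: Bystander: hammer 240 long lying along its x, in front of the robot. Origin: underside of its middle

How it is judged (in metres and radians):
On the way, in this order (a step that is already met when the one before it is completed fails the run):
1. the blade is pressed on the glass near its closed end, behind the chips (scraper 70 to 126 mm from the middle of the glass towards +y, within 30 mm of its centre line, at more than 3 N) (contact force between scraper and glass above 3 N and y of scraper in the frame of glass between 0.07 and 0.126 m and x of scraper in the frame of glass between -0.03 and 0.03 m and angle between scraper's own z axis and vertical below 0.3 rad), for 0.2 s.
2. the blade is pressed on the glass about its middle (within 30 mm of it, at more than 3 N) (contact force between scraper and glass above 3 N and y of scraper in the frame of glass between -0.03 and 0.03 m and x of scraper in the frame of glass between -0.03 and 0.03 m and angle between scraper's own z axis and vertical below 0.3 rad), for 0.1 s.
3. the blade is pressed on the glass near its open end (90 to 134 mm from the middle towards -y, at more than 3 N) (contact force between scraper and glass above 3 N and y of scraper in the frame of glass between -0.134 and -0.09 m and x of scraper in the frame of glass between -0.03 and 0.03 m and angle between scraper's own z axis and vertical below 0.3 rad), for 0.1 s.
4. the scraper stands on the cradle's rails while the fingers still hold it (x of scraper in the frame of cradle between -0.025 and 0.025 m and y of scraper in the frame of cradle between -0.016 and 0.016 m and z of scraper in the frame of cradle between 0.036 and 0.044 m and angle between scraper's own z axis and vertical below 0.08 rad and contact force between scraper and cradle above 0.5 N and contact force between the fingers and scraper above 1 N), for 0.1 s.
At the end, for the whole second after the job is handed in: All five chips lie at rest in the trough, lower than the glass's upper face, and the scraper stands at rest on the cradle's rails: within 25 mm along and 16 mm across of the cradle's middle, its block's underside 40 mm (within 4) above the cradle's underside, upright within 0.08 rad (y of chip1 in the frame of glass between -0.255 and -0.12 m and x of chip1 in the frame of glass between -0.1 and 0.1 m and z of each of chip1, chip2, chip3, chip4, chip5 in the frame of glass below 0.003 m and linear speed of each of chip1, chip2, chip3, chip4, chip5, scraper below 0.03 m/s and y of chip2 in the frame of glass between -0.255 and -0.12 m and x of chip2 in the frame of glass between -0.1 and 0.1 m and y of chip3 in the frame of glass between -0.255 and -0.12 m and x of chip3 in the frame of glass between -0.1 and 0.1 m and y of chip4 in the frame of glass between -0.255 and -0.12 m and x of chip4 in the frame of glass between -0.1 and 0.1 m and y of chip5 in the frame of glass between -0.255 and -0.12 m and x of chip5 in the frame of glass between -0.1 and 0.1 m and x of scraper in the frame of cradle between -0.025 and 0.025 m and y of scraper in the frame of cradle between -0.016 and 0.016 m and z of scraper in the frame of cradle between 0.036 and 0.044 m and angle between scraper's own z axis and vertical below 0.08 rad); the robot touches nothing.
It fails at once if the scraper is pressed or knocked on the glass with more than 30 N (contact force between scraper and glass above 30 N).
It fails at once if the fingers touch a chip (contact force between the fingers and chip1 above 0.3 N or contact force between the fingers and chip2 above 0.3 N or contact force between the fingers and chip3 above 0.3 N or contact force between the fingers and chip4 above 0.3 N or contact force between the fingers and chip5 above 0.3 N).
It fails at once if a bystander is moved by more than 30 mm (distance of any of tin, bottle, woodblock, mug, jar, hammer from where it was at the start of the episode above 0.03 m).
It also fails if it takes over 66 s, if anything falls off the work surface, if the arm or the gripper's body presses on something with over 40 N, if the wrist force passes 120 N, or if a joint passes its speed limit or range.

## Working session

There is one attempt and no reset: what is moved stays moved. The work goes in short steps, Python scripts to look and compute and a tool call to move; the robot and the scene stay as the last step left them, time stands still between calls to the robot, and variables do not carry over. Pictures are saved under pics/ and viewed, at most 10 in all, crops included, and the job is handed in when it is done.

Besides the shell and the picture viewer there is one more tool, called after "Emit:" as name([rows], argument=value, ...), one row to a line, values as JSON. drive_tool: Moves the arm, as the interface text tells. Its arguments: {"type":"object","properties":{"moves":{"type":"array","items":{"type":"object","properties":{"delta_pos":{"type":"array","items":{"type":"number"}},"turn":{"type":"number"},"claw":{"type":"number"}}}}},"required":["moves"]}

```bash
mkdir -p pics; cat > h.py <<'E'
import numpy as np, cv2
from station import monitor, cams, ticket
def cloud(c):
    h,w=c["range_z"].shape; f=h/2/np.tan(np.radians(c["vertical_fov"])/2)
    v,u=np.mgrid[:h,:w]; z=c["range_z"]
    P=np.stack([(u-c["cx"])/f*z,(v-c["cy"])/f*z,z],-1)
    E=np.array(c["extrinsics"]); W=P@E[:3,:3].T+E[:3,3]
    W[z==0]=np.nan
    return W
E
python3 - <<'E'
from h import *
s=monitor.sense(); print(s)
for n in("top","scene"):
    c=cams.capture(n); np.save(n+".npy",cloud(c)); cv2.imwrite(f"pics/{n}0.png",c["color"][:,:,::-1]); np.save(n+"_c.npy",c["color"])
    print(n,c["vertical_fov"],np.round(c["extrinsics"],3).tolist())
E
```

```text
{'time_s': 0.0, 'joints': array([ 8.42600165e+01,  2.20891826e+01,  3.82452637e-01, -3.00903540e-02,
       -6.84098858e+01, -1.48169328e+01]), 'joint_velocities': array([ 0.03615858,  0.05421436,  0.0494106 ,  0.03620819, -0.05439392,
        0.04099926]), 'effort': array([ 6.45787823e-04, -3.90662277e+01,  1.87404388e+01,  4.21974331e+00,
        1.10194882e-02, -1.90840738e-04]), 'tcp_pos': array([0.21922489, 0.58467123, 0.22149162]), 'ee_rot': array([[ 9.36255808e-01, -3.51318355e-01, -6.89437624e-04],
       [-3.51319028e-01, -9.36253724e-01, -1.97623503e-03],
       [ 4.87990991e-05,  2.09247409e-03, -9.99997810e-01]]), 'wrist_force': array([ 0.22642614, -0.77784857,  0.82459408]), 'moment': array([0.01702393, 0.05051446, 0.00722565]), 'gripper_force': 0.0, 'gripper_width': 0.9985519148684979}
top 53.6132058559251 [[-0.001, -0.987, 0.159, 0.408], [-1.0, 0.001, 0.003, -0.007], [-0.003, -0.159, -0.987, 0.949], [0.0, 0.0, 0.0, 1.0]]
scene 49.4153423041814 [[-0.485, 0.535, -0.692, 1.316], [0.874, 0.318, -0.367, 0.393], [0.024, -0.783, -0.622, 0.76], [0.0, 0.0, 0.0, 1.0]]
```

View pics/top0.png

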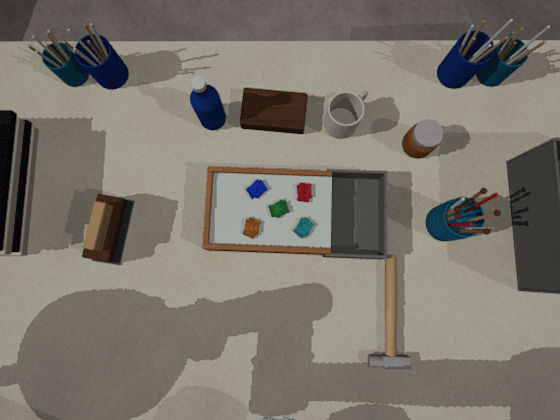

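View pics/scene0.png

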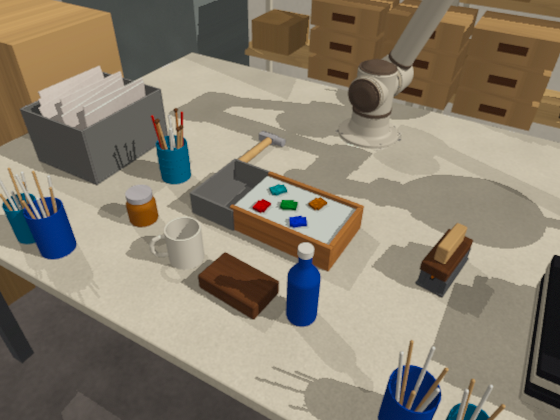

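The top view shows the scraper in its cradle on the left at about (105,228). The glass spans about (212–332, 172–248), with its closed end on the left and the trough on the right. All five chips lie on the glass.

```bash
python3 - <<'E'
from h import *
def rect(P,t):
    r=cv2.minAreaRect((P[:,:2]*1000).astype(np.float32)); print(t,len(P),"z",np.round(np.median(P[:,2])*1000,1),np.round(np.percentile(P[:,2],[5,95])*1000,1),r)
W=np.load("top.npy"); C=np.load("top_c.npy").astype(int)
print("table z",np.nanmedian(W[300:340,300:350,2]))
reg=lambda P,a,b,c,d:P[a:b,c:d].reshape(-1,3)
for n,(a,b,c,d) in {"top":(185,275,70,145)}.items():
    R=reg(W,a,b,c,d)
    for lo,hi in((.098,.12),(.055,.075),(.03,.12)):
        rect(R[(R[:,2]>lo)&(R[:,2]<hi)],(n,lo,hi))
S=np.load("scene.npy"); R=S[215:300,410:490].reshape(-1,3)
for lo,hi in((.098,.12),(.058,.075)): rect(R[(R[:,2]>lo)&(R[:,2]<hi)],("scene",lo,hi))
# glass: white bright
R=W[150:270,190:400]; K=C[150:270,190:400]
g=(K.min(-1)>150)&(R[...,2]>.04); rect(R[g],"glass")
w=R[...,2]>np.nanmedian(R[g][:,2])+.006; rect(R[w&(K[...,0]>K[...,2]+30)&(R[...,1]>-.2)],"frame wood+chips")
R2=S[160:260,190:370]; K2=np.load("scene_c.npy").astype(int)[160:260,190:370]
g=(K2.min(-1)>150)&(R2[...,2]>.04)&(R2[...,2]<.09); rect(R2[g],"glass scene")
A=np.load("top.npy")[150:270,190:400].reshape(-1,3); rect(A[(A[:,2]>.04)&(A[:,2]<.12)],"frame all")
hsv=cv2.cvtColor(C.astype(np.uint8),cv2.COLOR_RGB2HSV)
m=((hsv[...,1]>120)).astype(np.uint8); m[:176]=0;m[245:]=0;m[:,:216]=0;m[:,330:]=0
n,l,st,ce=cv2.connectedComponentsWithStats(m)
for i in range(1,n):
    if st[i,4]>60: rect(W[l==i],("chip",ce[i].round()))
E
```

```text
table z 0.00014262727284308774
('top', 0.098, 0.12) 678 z 107.9 [101.6 110.6] ((508.1752014160156, 370.2491149902344), (27.536855697631836, 99.42769622802734), 79.39618682861328)
('top', 0.055, 0.075) 1063 z 66.3 [59.5 69.5] ((508.0636901855469, 369.6745300292969), (60.75684356689453, 140.154296875), 79.32763671875)
('top', 0.03, 0.12) 2189 z 68.0 [ 45.6 109.6] ((508.0636901855469, 369.6745300292969), (60.75684356689453, 140.154296875), 79.32763671875)
('scene', 0.098, 0.12) 432 z 107.6 [101.3 109.9] ((510.5285339355469, 370.888427734375), (26.545719146728516, 101.51248931884766), 79.74456787109375)
('scene', 0.058, 0.075) 804 z 66.0 [60.5 69.3] ((510.9555358886719, 370.62872314453125), (60.290199279785156, 143.20582580566406), 79.46956634521484)
glass 5879 z 60.8 [58.3 63.3] ((545.902099609375, 7.4243011474609375), (250.0812225341797, 152.4996337890625), 87.7480239868164)
frame wood+chips 2115 z 70.3 [67.6 73. ] ((546.2183837890625, 18.31147003173828), (270.51519775390625, 179.40899658203125), 87.75416564941406)
glass scene 3122 z 60.3 [57.8 63.3] ((630.1596069335938, -12.0370330810
[... 264 characters left out ...]
304688, 42.93116760253906), (29.83690071105957, 41.01491928100586), 41.783958435058594)
('chip', array([304., 192.])) 228 z nan [nan nan] ((582.8517456054688, -62.01049041748047), (29.68182945251465, 38.98139572143555), 82.41080474853516)
('chip', array([278., 208.])) 221 z nan [nan nan] ((545.709716796875, -4.853687286376953), (29.358591079711914, 37.74803924560547), 23.273622512817383)
('chip', array([251., 227.])) 233 z 68.8 [66.  71.2] ((505.40167236328125, 53.000301361083984), (29.192041397094727, 38.838714599609375), 76.73660278320312)
('chip', array([303., 227.])) 226 z nan [nan nan] ((507.658447265625, -55.925655364990234), (27.79401206970215, 37.580787658691406), 49.461002349853516)
```

Emit:
drive_tool([
  {"turn": -0.088, "claw": 1},
  {"turn": -0.088, "claw": 1},
  {"delta_pos": [0, 0, 0], "claw": 1},
])

```text
invalid input
```

```bash
cat >> h.py <<'E'
def go(t,yaw=None):
    s=monitor.sense(); R=s["ee_rot"]; d=R.T@(np.array(t)-s["tcp_pos"])*1000
    y=np.degrees(np.arctan2(R[1,1],R[0,1]))
    print("tool delta mm",d.round(2),"tool y angle",y.round(2),"turn",None if yaw is None else np.radians(-(yaw-y)).round(4),"F",s["wrist_force"].round(2),"tcp",s["tcp_pos"].round(4),"w",round(s["gripper_width"],3),"gf",s["gripper_force"],"t",s["time_s"])
E
python3 -c "
from h import *
go([.5095,.3705,.14],-100.5)"
```

```text
tool delta mm [346.99  98.46  81.81] tool y angle -110.57 turn -0.1757 F [-0.36 -0.44  0.77] tcp [0.2193 0.5847 0.2216] w 1.0 gf 0.0 t 0.1
```

Emit:
drive_tool([
  {"delta_pos": [0, 0, 0], "turn": -0.088, "claw": 1},
  {"delta_pos": [0, 0, 0], "turn": -0.088, "claw": 1},
  {"delta_pos": [0, 0, 0], "turn": 0, "claw": 1},
])

```text
time_s: 0.48
tcp_pos: [0.2193, 0.5849, 0.222]
ee_rot: [[0.983, -0.183, -0.0], [-0.183, -0.983, -0.001], [-0.0, 0.001, -1.0]]
wrist_force: [0.5, 0.5, 0.7]
gripper_width: 1.003
gripper_force: 0.0
```

```bash
python3 -c "
from h import *
go([.5095,.3705,.14],-100.5)"
```

```text
tool delta mm [324.48 157.66  82.13] tool y angle -100.54 turn -0.0006 F [0.52 0.55 0.72] tcp [0.2193 0.5849 0.222 ] w 1.003 gf 0.0 t 0.475
```

Emit:
drive_tool([
  {"delta_pos": [20, 10, 0], "turn": 0, "claw": 1},
  {"delta_pos": [40, 20, 5], "turn": 0, "claw": 1},
  {"delta_pos": [40, 20, 5], "turn": 0, "claw": 1},
  {"delta_pos": [40, 20, 10], "turn": 0, "claw": 1},
  {"delta_pos": [40, 20, 10], "turn": 0, "claw": 1},
  {"delta_pos": [40, 20, 10], "turn": 0, "claw": 1},
  {"delta_pos": [40, 20, 10], "turn": 0, "claw": 1},
  {"delta_pos": [40, 20, 10], "turn": 0, "claw": 1},
  {"delta_pos": [20, 8, 10], "turn": 0, "claw": 1},
  {"delta_pos": [4.5, 0, 6], "turn": 0, "claw": 1},
  {"delta_pos": [0, 0, 6], "turn": 0, "claw": 1},
  {"delta_pos": [0, 0, 0], "turn": 0, "claw": 1},
])

```text
time_s: 1.98
tcp_pos: [0.5088, 0.3714, 0.1401]
ee_rot: [[0.984, -0.18, -0.001], [-0.18, -0.984, -0.001], [-0.001, 0.001, -1.0]]
wrist_force: [0.5, 1.2, -0.4]
gripper_width: 1.001
gripper_force: 0.0
```

```bash
python3 - <<'E'
from h import *
go([.5095,.3705,.068],-100.5)
c=cams.capture("wrist"); cv2.imwrite("pics/w1.png",c["color"][:,:,::-1])
E
```

```text
tool delta mm [ 0.91  0.74 72.11] tool y angle -100.4 turn 0.0018 F [ 0.5   1.24 -0.39] tcp [0.5088 0.3714 0.1401] w 1.001 gf 0.0 t 1.975
```

View pics/w1.png

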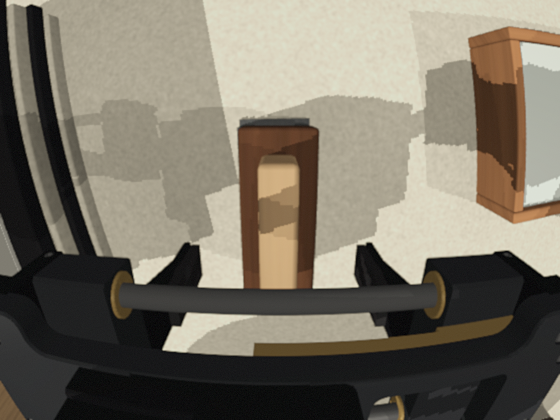

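The handle (about 258–299, 155–290) is centred between the fingers (about 190 and 365) and aligned with them, so I'm going down.

Emit:
drive_tool([
  {"delta_pos": [0.5, 0.5, 12], "turn": 0, "claw": 1},
  {"delta_pos": [0.5, 0.5, 16], "turn": 0, "claw": 1},
  {"delta_pos": [0, 0, 16], "turn": 0, "claw": 1},
  {"delta_pos": [0, 0, 14], "turn": 0, "claw": 1},
  {"delta_pos": [0, 0, 8], "turn": 0, "claw": 1},
  {"delta_pos": [0, 0, 4], "turn": 0, "claw": 1},
  {"delta_pos": [0, 0, 0], "turn": 0, "claw": 1},
])

```text
time_s: 2.9
tcp_pos: [0.5107, 0.3697, 0.0705]
ee_rot: [[0.983, -0.182, 0.0], [-0.182, -0.983, -0.0], [0.0, 0.0, -1.0]]
wrist_force: [-0.2, 0.6, 0.3]
gripper_width: 0.996
gripper_force: 0.0
```

```bash
python3 -c "
from h import *
go([.5095,.3705,.068],-100.5)"
```

```text
tool delta mm [-1.34 -0.55  2.5 ] tool y angle -100.47 turn 0.0005 F [-0.21  0.58  0.28] tcp [0.5107 0.3697 0.0705] w 0.996 gf 0.0 t 2.9
```

Emit:
drive_tool([
  {"delta_pos": [0, 0, 2], "turn": 0, "claw": 1},
  {"delta_pos": [0, 0, 0], "turn": 0, "claw": 0.25},
  {"delta_pos": [0, 0, 0], "turn": 0, "claw": 0},
  {"delta_pos": [0, 0, 0], "turn": 0, "claw": 0},
  {"delta_pos": [0, 0, 0], "turn": 0, "claw": 0},
  {"delta_pos": [0, 0, 0], "turn": 0, "claw": 0},
  {"delta_pos": [0, 0, 0], "turn": 0, "claw": 0},
  {"delta_pos": [0, 0, 0], "turn": 0, "claw": 0},
])

```text
time_s: 3.9
tcp_pos: [0.5108, 0.3701, 0.0686]
ee_rot: [[0.983, -0.182, 0.001], [-0.182, -0.983, 0.001], [0.0, -0.001, -1.0]]
wrist_force: [2.6, -0.6, -3.4]
gripper_width: 0.292
gripper_force: 30.0
```

```bash
python3 -c "
from h import *
go([.5095,.3705,.068],-100.5)"
```

```text
tool delta mm [-1.34 -0.12  0.6 ] tool y angle -100.47 turn 0.0005 F [ 2.65 -0.56 -3.44] tcp [0.5108 0.3701 0.0686] w 0.292 gf 29.998856051824987 t 3.9
```

Emit:
drive_tool([
  {"delta_pos": [0, 0, -4], "turn": 0, "claw": 0},
  {"delta_pos": [0, 0, -10], "turn": 0, "claw": 0},
  {"delta_pos": [0, 0, -16], "turn": 0, "claw": 0},
  {"delta_pos": [0, 0, -20], "turn": 0, "claw": 0},
  {"delta_pos": [0, 0, -20], "turn": 0, "claw": 0},
  {"delta_pos": [0, 0, -16], "turn": 0, "claw": 0},
  {"delta_pos": [0, 0, -8], "turn": 0, "claw": 0},
  {"delta_pos": [0, 0, -4], "turn": 0, "claw": 0},
  {"delta_pos": [0, 0, 0], "turn": -0.073, "claw": 0},
  {"delta_pos": [0, 0, 0], "turn": -0.073, "claw": 0},
  {"delta_pos": [0, 0, 0], "turn": 0, "claw": 0},
  {"delta_pos": [0, 0, 0], "turn": 0, "claw": 0},
])

```text
time_s: 5.4
tcp_pos: [0.5104, 0.3695, 0.1661]
ee_rot: [[0.999, -0.038, -0.001], [-0.038, -0.999, -0.001], [-0.001, 0.001, -1.0]]
wrist_force: [-0.5, -0.3, -5.0]
gripper_width: 0.295
gripper_force: 30.0
```

```bash
python3 - <<'E'
from h import *
s=monitor.sense(); print(s["ee_rot"].round(4).tolist(), s["moment"])
a=np.radians(-2.25); ex=np.array([np.cos(a),np.sin(a)]); ey=np.array([-np.sin(a),np.cos(a)])
g=np.array([.546,.012])
for y in(.098,0,-.128):
    p=g+ey*y; print(y,p.round(4)); go([*p,.155],-92.25)
# blade depth from scene camera
c=cams.capture("scene"); W=cloud(c); cv2.imwrite("pics/s1.png",c["color"][:,:,::-1])
t=s["tcp_pos"]; m=(np.hypot(W[...,0]-t[0],W[...,1]-t[1])<.085)&(W[...,2]>.05)&(W[...,2]<t[2])
hsv=cv2.cvtColor(c["color"],cv2.COLOR_RGB2HSV)
o=m&(hsv[...,0]<20)&(hsv[...,1]>170)&(hsv[...,2]>90)
for k in(m,o):
    z=W[k][:,2]; print(k.sum(),np.percentile(z,[0,1,5,50,99]).round(4) if k.sum() else 0)
v,u=np.where(m); im=c["color"][v.min()-20:v.max()+20,u.min()-20:u.max()+20,::-1]; cv2.imwrite("pics/s1c.png",cv2.resize(im,None,fx=4,fy=4)[:600,:800])
E
```

```text
[[0.9993, -0.0379, -0.0007], [-0.0379, -0.9993, -0.0007], [-0.0007, 0.0007, -1.0]] [-0.02734552 -0.05812656 -0.00656416]
0.098 [0.5498 0.1099]
tool delta mm [ 49.22 257.88  11.22] tool y angle -92.17 turn 0.0014 F [-0.52 -0.3  -4.98] tcp [0.5104 0.3695 0.1661] w 0.295 gf 29.996594649273902 t 5.4
0 [0.546 0.012]
tool delta mm [ 49.08 355.88  11.29] tool y angle -92.17 turn 0.0014 F [-0.52 -0.3  -4.98] tcp [0.5104 0.3695 0.1661] w 0.295 gf 29.996594649273902 t 5.4
-0.128 [ 0.541  -0.1159]
tool delta mm [ 48.91 483.88  11.39] tool y angle -92.17 turn 0.0014 F [-0.52 -0.3  -4.98] tcp [0.5104 0.3695 0.1661] w 0.295 gf 29.996594649273902 t 5.4
880 [0.1211 0.1259 0.1409 0.1624 0.1656]
30 [0.1275 0.1284 0.1306 0.1621 0.1651]
```

View pics/s1c.png

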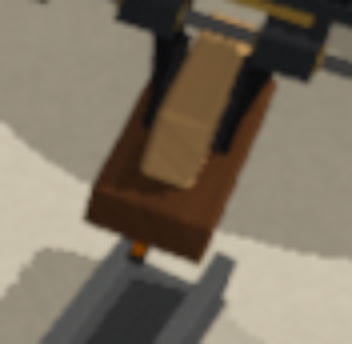

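Emit:
drive_tool([
  {"delta_pos": [5, 10, 0], "turn": 0, "claw": 0},
  {"delta_pos": [6, 25, 0], "turn": 0, "claw": 0},
  {"delta_pos": [6, 35, 0], "turn": 0, "claw": 0},
  {"delta_pos": [6, 35, 0], "turn": 0, "claw": 0},
  {"delta_pos": [6, 35, 0], "turn": 0, "claw": 0},
  {"delta_pos": [6, 35, 0], "turn": 0, "claw": 0},
  {"delta_pos": [6, 35, 0], "turn": 0, "claw": 0},
  {"delta_pos": [6, 30, 0], "turn": 0, "claw": 0},
  {"delta_pos": [2, 14, 0], "turn": 0, "claw": 0},
  {"delta_pos": [0, 4, 0], "turn": 0, "claw": 0},
  {"delta_pos": [0, 0, 0], "turn": 0, "claw": 0},
  {"delta_pos": [0, 0, 0], "turn": 0, "claw": 0},
])

```text
time_s: 6.95
tcp_pos: [0.5501, 0.1108, 0.1666]
ee_rot: [[0.999, -0.036, 0.0], [-0.036, -0.999, 0.0], [0.0, -0.0, -1.0]]
wrist_force: [0.8, -0.8, -3.4]
gripper_width: 0.298
gripper_force: 30.0
```

```bash
python3 - <<'E'
from h import *
go([.5498,.1099,.1225],-92.25)
s=monitor.sense(); R=s["ee_rot"]; t=s["tcp_pos"]
c=cams.capture("scene"); W=cloud(c)
Q=(W-t)@R  # tool frame
m=(abs(Q[...,0])<.075)&(abs(Q[...,1])<.035)&(Q[...,2]>-.02)&(Q[...,2]<.075)
q=Q[m]*1000
for k in range(-10,75,4):
    b=q[(q[:,2]>=k)&(q[:,2]<k+4)]
    if len(b): print(k,len(b),"x",b[:,0].min().round(),b[:,0].max().round(),"y",b[:,1].min().round(),b[:,1].max().round())
v,u=np.where(m); im=c["color"][v.min()-10:v.max()+10,u.min()-10:u.max()+10,::-1]; im=cv2.resize(im,None,fx=5,fy=5)[:600,:800]; cv2.imwrite("pics/s2c.png",im)
b=m&(Q[...,2]>.029)&(abs(Q[...,1])<.008); print("blade pts",b.sum(),np.percentile(Q[b][:,2],[5,50,95,100]) if b.sum() else 0)
E
```

```text
tool delta mm [-0.25  0.92 44.07] tool y angle -92.05 turn 0.0035 F [ 0.84 -0.75 -3.42] tcp [0.5501 0.1108 0.1666] w 0.298 gf 29.996700882911682 t 6.95
-10 38 x -47.0 50.0 y -22.0 12.0
-6 43 x -45.0 50.0 y -22.0 11.0
-2 136 x -65.0 70.0 y -30.0 29.0
2 377 x -71.0 71.0 y -30.0 29.0
6 80 x -62.0 70.0 y -30.0 31.0
10 71 x -59.0 71.0 y -31.0 28.0
14 71 x -67.0 71.0 y -30.0 29.0
18 70 x -68.0 70.0 y -31.0 28.0
22 58 x -67.0 70.0 y -30.0 28.0
26 15 x -55.0 68.0 y -29.0 25.0
30 2 x 62.0 64.0 y 0.0 2.0
34 3 x 62.0 63.0 y -2.0 3.0
38 10 x 56.0 65.0 y -4.0 2.0
42 4 x 55.0 63.0 y -4.0 4.0
blade pts 20 [0.03274818 0.03960441 0.0430602  0.04373558]
```

View pics/s2c.png

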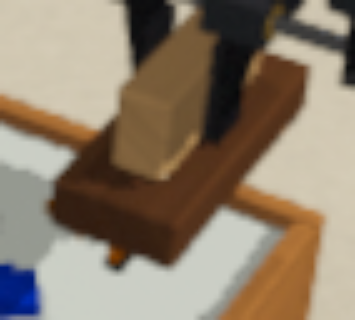

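Emit:
drive_tool([
  {"delta_pos": [0, 1, 10], "turn": 0, "claw": 0},
  {"delta_pos": [0, 1, 16], "turn": 0, "claw": 0},
  {"delta_pos": [0, 1, 14], "turn": 0, "claw": 0},
  {"delta_pos": [0, 0, 8], "turn": 0, "claw": 0},
  {"delta_pos": [0, 0, 4], "turn": 0, "claw": 0},
  {"delta_pos": [0, 0, 2], "turn": 0, "claw": 0},
  {"delta_pos": [0, 0, 0], "turn": 0, "claw": 0},
  {"delta_pos": [0, 0, 0], "turn": 0, "claw": 0},
])

```text
time_s: 8.0
tcp_pos: [0.5503, 0.1072, 0.113]
ee_rot: [[0.999, -0.037, 0.001], [-0.037, -0.999, 0.0], [0.001, -0.0, -1.0]]
wrist_force: [0.1, 0.2, -4.6]
gripper_width: 0.295
gripper_force: 30.0
```

Emit:
drive_tool([
  {"delta_pos": [0, 0, 1], "turn": 0, "claw": 0},
  {"delta_pos": [0, 0, 1], "turn": 0, "claw": 0},
  {"delta_pos": [0, 0, 0], "turn": 0, "claw": 0},
])

```text
time_s: 8.38
tcp_pos: [0.5499, 0.107, 0.1105]
ee_rot: [[0.999, -0.037, -0.0], [-0.037, -0.999, -0.0], [-0.0, 0.0, -1.0]]
wrist_force: [-0.4, 0.0, -4.6]
gripper_width: 0.299
gripper_force: 30.0
```

Emit:
drive_tool([
  {"delta_pos": [0, 0, 1], "turn": 0, "claw": 0},
  {"delta_pos": [0, 0, 0.5], "turn": 0, "claw": 0},
  {"delta_pos": [0, 0, 0], "turn": 0, "claw": 0},
])

```text
time_s: 8.75
tcp_pos: [0.5499, 0.107, 0.109]
ee_rot: [[0.999, -0.037, -0.0], [-0.037, -0.999, -0.0], [-0.0, 0.0, -1.0]]
wrist_force: [0.1, -0.8, -3.6]
gripper_width: 0.298
gripper_force: 30.0
```

Emit:
drive_tool([
  {"delta_pos": [0, 0, 0.5], "turn": 0, "claw": 0},
  {"delta_pos": [0, 0, 0.5], "turn": 0, "claw": 0},
  {"delta_pos": [0, 0, 0], "turn": 0, "claw": 0},
])

```text
time_s: 9.12
tcp_pos: [0.5499, 0.107, 0.108]
ee_rot: [[0.999, -0.037, -0.0], [-0.037, -0.999, -0.0], [-0.0, 0.0, -1.0]]
wrist_force: [0.4, -0.6, -4.6]
gripper_width: 0.298
gripper_force: 30.0
```

Emit:
drive_tool([
  {"delta_pos": [0, 0, 0.5], "turn": 0, "claw": 0},
  {"delta_pos": [0, 0, 0.5], "turn": 0, "claw": 0},
  {"delta_pos": [0, 0, 0], "turn": 0, "claw": 0},
])

```text
time_s: 9.5
tcp_pos: [0.5499, 0.107, 0.107]
ee_rot: [[0.999, -0.037, -0.0], [-0.037, -0.999, -0.0], [-0.0, 0.0, -1.0]]
wrist_force: [-0.2, -0.8, -3.6]
gripper_width: 0.298
gripper_force: 30.0
```

Emit:
drive_tool([
  {"delta_pos": [0, 0, 0.5], "turn": 0, "claw": 0},
  {"delta_pos": [0, 0, 0.5], "turn": 0, "claw": 0},
  {"delta_pos": [0, 0, 0], "turn": 0, "claw": 0},
])

```text
time_s: 9.88
tcp_pos: [0.5499, 0.107, 0.106]
ee_rot: [[0.999, -0.037, -0.0], [-0.037, -0.999, -0.0], [-0.0, 0.0, -1.0]]
wrist_force: [0.8, 0.1, -4.5]
gripper_width: 0.293
gripper_force: 30.0
```

Emit:
drive_tool([
  {"delta_pos": [0, 0, 0.4], "turn": 0, "claw": 0},
  {"delta_pos": [0, 0, 0.4], "turn": 0, "claw": 0},
  {"delta_pos": [0, 0, 0], "turn": 0, "claw": 0},
])

```text
time_s: 10.25
tcp_pos: [0.55, 0.107, 0.1052]
ee_rot: [[0.999, -0.037, -0.0], [-0.037, -0.999, -0.0], [-0.0, 0.0, -1.0]]
wrist_force: [-0.0, -0.5, -4.0]
gripper_width: 0.296
gripper_force: 30.0
```

Emit:
drive_tool([
  {"delta_pos": [0, 0, 0.4], "turn": 0, "claw": 0},
  {"delta_pos": [0, 0, 0.4], "turn": 0, "claw": 0},
  {"delta_pos": [0, 0, 0], "turn": 0, "claw": 0},
])

```text
time_s: 10.62
tcp_pos: [0.55, 0.107, 0.1049]
ee_rot: [[0.999, -0.037, 0.0], [-0.037, -0.999, -0.0], [0.0, 0.0, -1.0]]
wrist_force: [-0.5, 0.1, -1.3]
gripper_width: 0.296
gripper_force: 30.0
```

Emit:
drive_tool([
  {"delta_pos": [0, 0, 0.4], "turn": 0, "claw": 0},
  {"delta_pos": [0, 0, 0.4], "turn": 0, "claw": 0},
  {"delta_pos": [0, 0, 0], "turn": 0, "claw": 0},
])

```text
time_s: 11.0
tcp_pos: [0.5501, 0.1071, 0.1043]
ee_rot: [[0.999, -0.036, 0.001], [-0.036, -0.999, 0.0], [0.001, -0.0, -1.0]]
wrist_force: [-3.1, -0.2, 4.4]
gripper_width: 0.297
gripper_force: 30.0
```

Emit:
drive_tool([
  {"delta_pos": [0, 0, 0.3], "turn": 0, "claw": 0},
  {"delta_pos": [0, 0, 0], "turn": 0, "claw": 0},
  {"delta_pos": [0, 1, 0], "turn": 0, "claw": 0},
  {"delta_pos": [0, 2, 0], "turn": 0, "claw": 0},
  {"delta_pos": [0, 3, 0], "turn": 0, "claw": 0},
  {"delta_pos": [0, 3, 0], "turn": 0, "claw": 0},
  {"delta_pos": [0, 3, 0], "turn": 0, "claw": 0},
])

```text
time_s: 11.88
tcp_pos: [0.5517, 0.097, 0.1045]
ee_rot: [[0.999, -0.036, 0.006], [-0.036, -0.999, 0.004], [0.006, -0.004, -1.0]]
wrist_force: [-0.1, 4.5, 3.4]
gripper_width: 0.294
gripper_force: 30.0
```

Emit:
drive_tool([
  {"delta_pos": [0, 4, 0], "turn": 0, "claw": 0},
  {"delta_pos": [0, 4, 0], "turn": 0, "claw": 0},
  {"delta_pos": [0, 4, 0], "turn": 0, "claw": 0},
  {"delta_pos": [0, 4, 0], "turn": 0, "claw": 0},
  {"delta_pos": [0, 4, 0], "turn": 0, "claw": 0},
])

```text
time_s: 12.5
tcp_pos: [0.5506, 0.076, 0.1043]
ee_rot: [[0.999, -0.036, 0.004], [-0.037, -0.999, 0.002], [0.004, -0.002, -1.0]]
wrist_force: [0.8, 6.0, 4.5]
gripper_width: 0.295
gripper_force: 30.0
```

Emit:
drive_tool([
  {"delta_pos": [0, 4, 0.1], "turn": 0, "claw": 0},
  {"delta_pos": [0, 4, 0.1], "turn": 0, "claw": 0},
  {"delta_pos": [0, 4, 0], "turn": 0, "claw": 0},
  {"delta_pos": [0, 4, 0], "turn": 0, "claw": 0},
  {"delta_pos": [0, 4, 0], "turn": 0, "claw": 0},
  {"delta_pos": [0, 4, 0], "turn": 0, "claw": 0},
  {"delta_pos": [0, 4, 0], "turn": 0, "claw": 0},
  {"delta_pos": [0, 4, 0], "turn": 0, "claw": 0},
])

```text
time_s: 13.5
tcp_pos: [0.5495, 0.0442, 0.1042]
ee_rot: [[0.999, -0.036, 0.005], [-0.036, -0.999, 0.002], [0.005, -0.002, -1.0]]
wrist_force: [-0.1, 6.3, 5.4]
gripper_width: 0.293
gripper_force: 30.0
```

Emit:
drive_tool([
  {"delta_pos": [0, 4, 0], "turn": 0, "claw": 0},
  {"delta_pos": [0, 4, 0], "turn": 0, "claw": 0},
  {"delta_pos": [0, 4, 0], "turn": 0, "claw": 0},
  {"delta_pos": [0, 4, 0], "turn": 0, "claw": 0},
  {"delta_pos": [0, 4, 0], "turn": 0, "claw": 0},
  {"delta_pos": [0, 4, 0], "turn": 0, "claw": 0},
  {"delta_pos": [0, 4, 0], "turn": 0, "claw": 0},
])

```text
time_s: 14.38
tcp_pos: [0.5484, 0.0161, 0.1042]
ee_rot: [[0.999, -0.036, 0.005], [-0.036, -0.999, 0.002], [0.005, -0.002, -1.0]]
wrist_force: [0.4, 6.1, 6.0]
gripper_width: 0.296
gripper_force: 30.0
```

Emit:
drive_tool([
  {"delta_pos": [0, 4, 0], "turn": 0, "claw": 0},
  {"delta_pos": [0, 4, 0], "turn": 0, "claw": 0},
  {"delta_pos": [0, 4, 0], "turn": 0, "claw": 0},
  {"delta_pos": [0, 4, 0], "turn": 0, "claw": 0},
  {"delta_pos": [0, 4, 0], "turn": 0, "claw": 0},
  {"delta_pos": [0, 4, 0], "turn": 0, "claw": 0},
  {"delta_pos": [0, 4, 0], "turn": 0, "claw": 0},
])

```text
time_s: 15.25
tcp_pos: [0.5473, -0.0118, 0.1042]
ee_rot: [[0.999, -0.037, 0.005], [-0.037, -0.999, 0.002], [0.005, -0.002, -1.0]]
wrist_force: [-0.2, 6.8, 5.8]
gripper_width: 0.295
gripper_force: 30.0
```

Emit:
drive_tool([
  {"delta_pos": [0, 4, 0], "turn": 0, "claw": 0},
  {"delta_pos": [0, 4, 0], "turn": 0, "claw": 0},
  {"delta_pos": [0, 4, 0], "turn": 0, "claw": 0},
  {"delta_pos": [0, 4, 0], "turn": 0, "claw": 0},
  {"delta_pos": [0, 4, 0], "turn": 0, "claw": 0},
  {"delta_pos": [0, 4, 0], "turn": 0, "claw": 0},
  {"delta_pos": [0, 4, 0], "turn": 0, "claw": 0},
])

```text
time_s: 16.12
tcp_pos: [0.5462, -0.0399, 0.1041]
ee_rot: [[0.999, -0.037, 0.004], [-0.037, -0.999, 0.002], [0.004, -0.002, -1.0]]
wrist_force: [1.0, 7.1, 5.7]
gripper_width: 0.3
gripper_force: 30.0
```

```bash
python3 - <<'E'
from h import *
go([.541,-.1159,.104],-92.25)
c=cams.capture("scene"); cv2.imwrite("pics/s3.png",cv2.resize(c["color"][150:300,180:390,::-1],None,fx=3.8,fy=3.8))
E
```

```text
tool delta mm [-2.380e+00  7.618e+01 -4.000e-02] tool y angle -92.1 turn 0.0027 F [0.98 7.07 5.72] tcp [ 0.5462 -0.0399  0.1041] w 0.3 gf 30.012499475560617 t 16.125
```

View pics/s3.png

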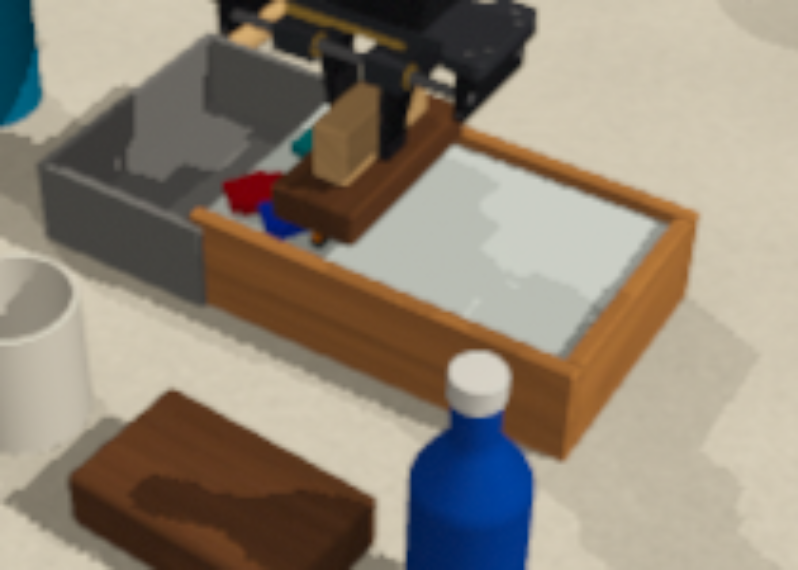

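The glass behind the blade is clear and the chips are riding ahead of it (red at 250,190, blue at 285,220), so I'm carrying on.

Emit:
drive_tool([
  {"delta_pos": [0, 4, 0], "turn": 0, "claw": 0},
  {"delta_pos": [0, 4, 0], "turn": 0, "claw": 0},
  {"delta_pos": [0, 4, 0], "turn": 0, "claw": 0},
  {"delta_pos": [0, 4, 0], "turn": 0, "claw": 0},
  {"delta_pos": [0, 4, 0], "turn": 0, "claw": 0},
  {"delta_pos": [0, 4, 0], "turn": 0, "claw": 0},
  {"delta_pos": [0, 4, 0], "turn": 0, "claw": 0},
  {"delta_pos": [0, 4, 0], "turn": 0, "claw": 0},
])

```text
time_s: 17.18
tcp_pos: [0.5448, -0.0719, 0.1041]
ee_rot: [[0.999, -0.037, 0.004], [-0.037, -0.999, 0.002], [0.004, -0.002, -1.0]]
wrist_force: [-0.0, 7.5, 5.5]
gripper_width: 0.297
gripper_force: 30.0
```

Emit:
drive_tool([
  {"delta_pos": [0, 4, 0], "turn": 0, "claw": 0},
  {"delta_pos": [0, 4, 0], "turn": 0, "claw": 0},
  {"delta_pos": [0, 4, 0], "turn": 0, "claw": 0},
  {"delta_pos": [0, 4, 0], "turn": 0, "claw": 0},
  {"delta_pos": [0, 4, 0], "turn": 0, "claw": 0},
  {"delta_pos": [0, 4, 0], "turn": 0, "claw": 0},
  {"delta_pos": [0, 4, 0], "turn": 0, "claw": 0},
])

```text
time_s: 18.05
tcp_pos: [0.5436, -0.1, 0.1041]
ee_rot: [[0.999, -0.037, 0.003], [-0.037, -0.999, 0.001], [0.003, -0.002, -1.0]]
wrist_force: [1.2, 7.0, 6.5]
gripper_width: 0.29
gripper_force: 30.0
```

Emit:
drive_tool([
  {"delta_pos": [0, 4, 0], "turn": 0, "claw": 0},
  {"delta_pos": [0, 4, 0], "turn": 0, "claw": 0},
  {"delta_pos": [0, 3, 0], "turn": 0, "claw": 0},
  {"delta_pos": [0, 2, 0], "turn": 0, "claw": 0},
  {"delta_pos": [0, 1, 0], "turn": 0, "claw": 0},
])

```text
time_s: 18.68
tcp_pos: [0.543, -0.1141, 0.1041]
ee_rot: [[0.999, -0.037, 0.003], [-0.037, -0.999, 0.001], [0.003, -0.001, -1.0]]
wrist_force: [0.1, 7.8, 7.3]
gripper_width: 0.297
gripper_force: 30.0
```

```bash
python3 - <<'E'
from h import *
go([.541,-.1159,.104],-92.25)
c=cams.capture("scene"); a=c["color"][140:270,160:350,::-1]
c=cams.capture("top"); b=c["color"][140:270,200:400,::-1]
f=lambda i:cv2.resize(i,(400,int(400*i.shape[0]/i.shape[1])),interpolation=cv2.INTER_CUBIC)[:260]
cv2.imwrite("pics/s4.png",np.hstack([f(a),f(b)]))
E
```

```text
tool delta mm [-1.9   1.87  0.09] tool y angle -92.11 turn 0.0025 F [0.06 7.84 7.27] tcp [ 0.543  -0.1141  0.1041] w 0.297 gf 30.011625021288637 t 18.675
```

View pics/s4.png

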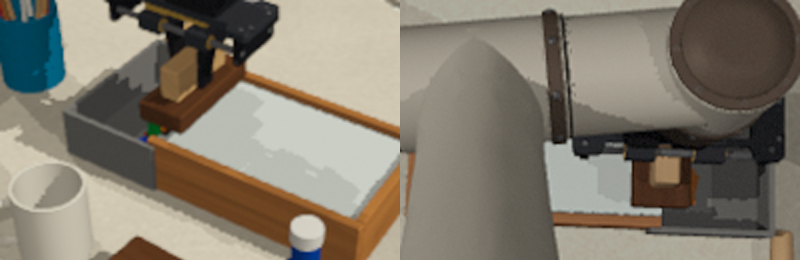

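Emit:
drive_tool([
  {"delta_pos": [0, 2, 0], "turn": 0, "claw": 0},
  {"delta_pos": [0, 3, 0], "turn": 0, "claw": 0},
  {"delta_pos": [0, 4, 0], "turn": 0, "claw": 0},
  {"delta_pos": [0, 4, -0.5], "turn": 0, "claw": 0},
  {"delta_pos": [0, 4, -0.5], "turn": 0, "claw": 0},
  {"delta_pos": [0, 4, 0], "turn": 0, "claw": 0},
  {"delta_pos": [0, 2, 0], "turn": 0, "claw": 0},
  {"delta_pos": [0, 0, 0], "turn": 0, "claw": 0},
])

```text
time_s: 19.77
tcp_pos: [0.5408, -0.1381, 0.1039]
ee_rot: [[0.999, -0.037, -0.0], [-0.037, -0.999, -0.0], [-0.0, 0.0, -1.0]]
wrist_force: [0.4, -1.0, -4.6]
gripper_width: 0.295
gripper_force: 30.0
```

Emit:
drive_tool([
  {"delta_pos": [0, 0, -4], "turn": 0, "claw": 0},
  {"delta_pos": [0, 0, -10], "turn": 0, "claw": 0},
  {"delta_pos": [0, 0, -20], "turn": 0, "claw": 0},
  {"delta_pos": [0, 0, -20], "turn": 0, "claw": 0},
  {"delta_pos": [0, 0, -10], "turn": 0, "claw": 0},
  {"delta_pos": [0, 0, 0], "turn": 0, "claw": 0},
])

```text
time_s: 20.52
tcp_pos: [0.5414, -0.1377, 0.1691]
ee_rot: [[0.999, -0.037, 0.002], [-0.037, -0.999, 0.0], [0.002, -0.0, -1.0]]
wrist_force: [-0.9, 0.1, -4.7]
gripper_width: 0.299
gripper_force: 30.0
```

```bash
python3 - <<'E'
from h import *
go([.5108,.3701,.165],-100.47)
c=cams.capture("scene"); cv2.imwrite("pics/s5.png",cv2.resize(c["color"][140:290,160:370,::-1],None,fx=3.8,fy=3.8))
E
```

```text
tool delta mm [ -49.18 -506.31    4.13] tool y angle -92.1 turn 0.146 F [-0.9   0.11 -4.75] tcp [ 0.5414 -0.1377  0.1691] w 0.299 gf 29.99655520543456 t 20.525
```

View pics/s5.png

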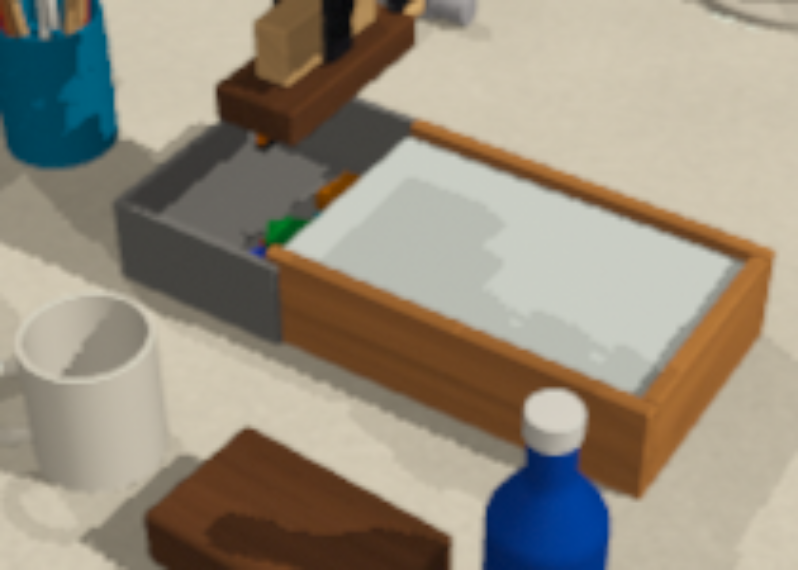

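The glass is clear and the chips are down in the trough near its edge (about 260–340, 180–250). Now I'll go back to the cradle.

Emit:
drive_tool([
  {"delta_pos": [-2, -20, 0], "turn": 0, "claw": 0},
  {"delta_pos": [-4, -40, 0], "turn": 0, "claw": 0},
  {"delta_pos": [-5, -50, 0], "turn": 0, "claw": 0},
  {"delta_pos": [-5, -50, 0], "turn": 0, "claw": 0},
  {"delta_pos": [-5, -50, 0], "turn": 0, "claw": 0},
  {"delta_pos": [-5, -50, 0], "turn": 0, "claw": 0},
  {"delta_pos": [-5, -50, 0], "turn": 0, "claw": 0},
  {"delta_pos": [-5, -50, 0], "turn": 0, "claw": 0},
  {"delta_pos": [-5, -50, 0], "turn": 0, "claw": 0},
  {"delta_pos": [-4, -50, 0], "turn": 0, "claw": 0},
  {"delta_pos": [-4, -30, 0], "turn": 0, "claw": 0},
  {"delta_pos": [0, -16, 0], "turn": 0, "claw": 0},
])

```text
time_s: 22.08
tcp_pos: [0.5099, 0.3706, 0.167]
ee_rot: [[0.999, -0.036, -0.002], [-0.036, -0.999, -0.002], [-0.002, 0.002, -1.0]]
wrist_force: [-0.5, -0.8, -4.7]
gripper_width: 0.299
gripper_force: 30.0
```

Emit:
drive_tool([
  {"delta_pos": [0, 0, 0], "turn": 0.073, "claw": 0},
  {"delta_pos": [0, 0, 0], "turn": 0.073, "claw": 0},
  {"delta_pos": [0, 0, 0], "turn": 0, "claw": 0},
  {"delta_pos": [0, 0, 0], "turn": 0, "claw": 0},
])

```text
time_s: 22.58
tcp_pos: [0.5107, 0.3689, 0.168]
ee_rot: [[0.983, -0.182, -0.0], [-0.182, -0.983, -0.0], [-0.0, 0.001, -1.0]]
wrist_force: [0.3, 0.1, -4.8]
gripper_width: 0.296
gripper_force: 30.0
```

```bash
python3 - <<'E'
from h import *
go([.5108,.3701,.0686],-100.47)
W=cloud(cams.capture("scene")); s=monitor.sense(); Q=(W-s["tcp_pos"])@s["ee_rot"]*1000
for lo,hi in((-42,-36),(-1,5)):
    m=(abs(Q[...,0])<90)&(abs(Q[...,1])<50)&(Q[...,2]>lo)&(Q[...,2]<hi)
    print(lo,m.sum(),np.median(Q[m],0),cv2.minAreaRect(Q[m][:,:2].astype(np.float32)) if m.sum()>5 else 0)
E
```

```text
tool delta mm [-0.1  -1.2  99.41] tool y angle -100.47 turn 0.0001 F [ 0.33  0.07 -4.81] tcp [0.5107 0.3689 0.168 ] w 0.296 gf 29.996531708166003 t 22.575
-42 336 [ 12.77058575   0.89656875 -39.14057031] ((1.9757843017578125, 3.9909286499023438), (49.5211296081543, 97.1032485961914), 67.56100463867188)
-1 596 [ 37.58241529 -15.17687355   2.68558174] ((-0.07715606689453125, 0.1904315948486328), (59.98632049560547, 142.1214599609375), 89.93809509277344)
```

Emit:
drive_tool([
  {"delta_pos": [0, -1.2, 8], "turn": 0, "claw": 0},
  {"delta_pos": [0, 0, 16], "turn": 0, "claw": 0},
  {"delta_pos": [0, 0, 20], "turn": 0, "claw": 0},
  {"delta_pos": [0, 0, 14], "turn": 0, "claw": 0},
  {"delta_pos": [0, 0, 12], "turn": 0, "claw": 0},
  {"delta_pos": [0, 0, 10], "turn": 0, "claw": 0},
  {"delta_pos": [0, 0, 8], "turn": 0, "claw": 0},
  {"delta_pos": [0, 0, 5], "turn": 0, "claw": 0},
  {"delta_pos": [0, 0, 2], "turn": 0, "claw": 0},
  {"delta_pos": [0, 0, 1], "turn": 0, "claw": 0},
  {"delta_pos": [0, 0, 0], "turn": 0, "claw": 0},
])

```text
time_s: 24.0
tcp_pos: [0.511, 0.371, 0.0725]
ee_rot: [[0.983, -0.182, 0.0], [-0.182, -0.983, 0.0], [0.0, -0.0, -1.0]]
wrist_force: [-0.6, -1.4, -4.5]
gripper_width: 0.296
gripper_force: 30.0
```

```bash
python3 -c "
from h import *
go([.5108,.3701,.0686],-100.47)"
```

```text
tool delta mm [0.   0.91 3.85] tool y angle -100.47 turn -0.0 F [-0.62 -1.36 -4.55] tcp [0.511  0.371  0.0725] w 0.296 gf 29.99659558525309 t 24.0
```

Emit:
drive_tool([
  {"delta_pos": [0, 0.8, 1], "turn": 0, "claw": 0},
  {"delta_pos": [0, 0, 1], "turn": 0, "claw": 0},
  {"delta_pos": [0, 0, 1], "turn": 0, "claw": 0},
  {"delta_pos": [0, 0, 0.6], "turn": 0, "claw": 0},
  {"delta_pos": [0, 0, 0], "turn": 0, "claw": 0},
])

```text
time_s: 24.62
tcp_pos: [0.5107, 0.3701, 0.0686]
ee_rot: [[0.983, -0.182, 0.0], [-0.182, -0.983, -0.0], [0.0, 0.0, -1.0]]
wrist_force: [-0.7, -0.5, -3.6]
gripper_width: 0.296
gripper_force: 30.0
```

Emit:
drive_tool([
  {"delta_pos": [0, 0, 0.4], "turn": 0, "claw": 0},
  {"delta_pos": [0, 0, 0], "turn": 0, "claw": 0},
  {"delta_pos": [0, 0, 0], "turn": 0, "claw": 0},
])

```text
time_s: 25.0
tcp_pos: [0.5107, 0.37, 0.0685]
ee_rot: [[0.983, -0.182, 0.0], [-0.182, -0.983, -0.0], [0.0, -0.0, -1.0]]
wrist_force: [-2.2, -1.2, -0.5]
gripper_width: 0.299
gripper_force: 30.0
```

Emit:
drive_tool([
  {"delta_pos": [0, 0, 0.2], "turn": 0, "claw": 0},
  {"delta_pos": [0, 0, 0], "turn": 0, "claw": 0},
  {"delta_pos": [0, 0, 0], "turn": 0, "claw": 0},
])

```text
time_s: 25.38
tcp_pos: [0.5107, 0.3701, 0.0686]
ee_rot: [[0.983, -0.182, 0.0], [-0.182, -0.983, 0.0], [0.0, -0.0, -1.0]]
wrist_force: [-4.1, -0.9, 4.7]
gripper_width: 0.295
gripper_force: 30.0
```

Emit:
drive_tool([
  {"delta_pos": [0, 0, 0], "turn": 0, "claw": 0.6},
  {"delta_pos": [0, 0, 0], "turn": 0, "claw": 1},
  {"delta_pos": [0, 0, 0], "turn": 0, "claw": 1},
  {"delta_pos": [0, 0, 0], "turn": 0, "claw": 1},
  {"delta_pos": [0, 0, 0], "turn": 0, "claw": 1},
  {"delta_pos": [0, 0, -5], "turn": 0, "claw": 1},
  {"delta_pos": [0, 0, -15], "turn": 0, "claw": 1},
  {"delta_pos": [0, 0, -25], "turn": 0, "claw": 1},
  {"delta_pos": [0, 0, -30], "turn": 0, "claw": 1},
  {"delta_pos": [0, 0, -30], "turn": 0, "claw": 1},
  {"delta_pos": [0, 0, -20], "turn": 0, "claw": 1},
  {"delta_pos": [0, 0, 0], "turn": 0, "claw": 1},
])

```text
time_s: 26.88
tcp_pos: [0.5116, 0.371, 0.1961]
ee_rot: [[0.983, -0.182, 0.004], [-0.182, -0.983, 0.004], [0.003, -0.005, -1.0]]
wrist_force: [-0.1, -0.2, 0.2]
gripper_width: 1.001
gripper_force: 0.0
```

```bash
python3 - <<'E'
from h import *
go([.5108,.3701,.2],-100.47)
c=cams.capture("top"); W=cloud(c); C=c["color"]; hsv=cv2.cvtColor(C,cv2.COLOR_RGB2HSV)
W0=np.load("top.npy")
c2=cams.capture("scene"); W2=cloud(c2)
a=np.radians(-2.25); ex=np.array([np.cos(a),np.sin(a)]); ey=np.array([-np.sin(a),np.cos(a)]); g=np.array([.546,.012])
for n,WW,cc in(("top",W,C),("scene",W2,c2["color"])):
    d=WW[...,:2]-g; gx=d@ex; gy=d@ey; h=cv2.cvtColor(cc,cv2.COLOR_RGB2HSV)
    m=(abs(gx)<.087)&(gy>-.242)&(gy<.128)&(h[...,1]>110)&(h[...,2]>40)&(WW[...,2]>.005)&((abs(gx)<.074)|(gy<-.132))
    k,l,st,ce=cv2.connectedComponentsWithStats(m.astype(np.uint8))
    for i in range(1,k):
        if st[i,4]>15:
            q=l==i; print(n,st[i,4],"gx",gx[q].mean().round(3),"gy",gy[q].min().round(3),gy[q].max().round(3),"zmax",WW[q][:,2].max().round(3),np.median(WW[q][:,2]).round(3),np.median(cc[q],0))
    R=WW[(np.hypot(WW[...,0]-.5108,WW[...,1]-.3701)<.085)]
    for lo,hi in((.098,.12),(.058,.075)):
        q=R[(R[:,2]>lo)&(R[:,2]<hi)]
        if len(q)>20: print(n,np.median(q[:,2]).round(4),cv2.minAreaRect((q[:,:2]*1000).astype(np.float32)))
x=cv2.resize(C[140:270,190:400,::-1],(420,260)); y=cv2.resize(c2["color"][140:290,160:480,::-1],(380,178)); y=np.vstack([y,np.zeros((82,380,3),np.uint8)])
cv2.imwrite("pics/f.png",np.hstack([x,y]))
E
```

```text
tool delta mm [-0.6   0.97 -3.89] tool y angle -100.46 turn 0.0002 F [-0.06 -0.19  0.25] tcp [0.5116 0.371  0.1961] w 1.001 gf 0.0 t 26.875
top 551 gx 0.04 gy -0.182 -0.139 zmax 0.032 0.023 [16. 24. 29.]
top 328 gx -0.035 gy -0.176 -0.136 zmax 0.03 0.024 [79. 47. 20.]
top 0.1071 ((506.79278564453125, 366.5199279785156), (26.53135871887207, 99.50076293945312), 74.12602996826172)
top 0.0664 ((507.6650085449219, 368.35089111328125), (59.986778259277344, 140.31150817871094), 78.63788604736328)
scene 54 gx -0.042 gy -0.187 -0.16 zmax 0.028 0.024 [102.5  57.    0. ]
scene 69 gx 0.023 gy -0.184 -0.16 zmax 0.029 0.024 [ 1. 73. 25.]
scene 0.1074 ((510.2823486328125, 369.8262939453125), (26.934186935424805, 100.90796661376953), 79.2914047241211)
scene 0.0659 ((509.6307373046875, 370.004150390625), (60.381256103515625, 143.05023193359375), 79.57220458984375)
```

View pics/f.png

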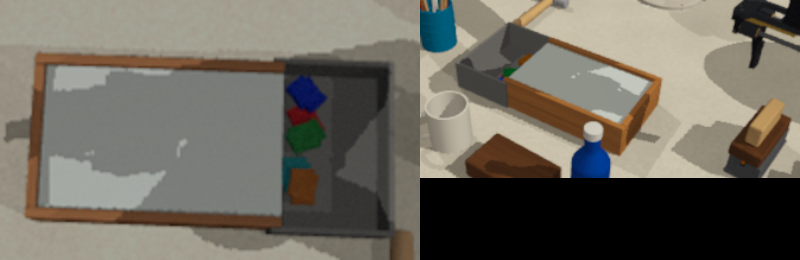

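All five chips lie in the trough: blue, red, green, teal and amber, at x about 285–325 in the left picture, with tops no higher than 32 mm. The scraper stands in its cradle, so I'm handing in.

```bash
python3 -c "
from h import *
print(ticket.finish_job())"
```

```text
the job is handed in; nothing more can be done
None
```

I wiped all five chips off the glass into the trough at about 10 N, set the scraper back upright on its cradle rails before letting go, and handed the job in at about 27 s; no verdict came back.

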